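# Load and close the checking jig

### The arm

A 6-joint arm with a two-finger parallel gripper is mounted at the origin on the work surface. World frame = base frame: x ahead of the robot, y to its left, z up, the work surface at z = 0. Lengths are in mm, angles in rad, forces in N, time in s.
With the tool pointing down it reaches from about 325 to 750 mm from the base axis. Payload 7.6 kg.
Tool frame: the origin (TCP) lies at the very end of the fingers, on their centre line; the grasp point (between the pads) lies 19 mm behind it; z points along the fingers, y is the line along which they close (so a half turn about z gives the same grasp; the last joint's range is limited). The gripper opens to 85 mm and grips with 20 to 120 N. Pads are 22 mm wide; open, the fingers measure 114 mm over their backs; the gripper's body (76 mm by 85 mm) begins 54 mm behind the grasp point. The pads swing forward as they close: fully open they stand 13 mm farther back than shut.
Start: joints at [-1.204, 0.052, 1.401, -0, 1.689, -0.07], TCP at [222.123, -475.717, 231.323] pointing down, gripper open.
Joint ranges: [-2.9, 2.9], [-0.91, 2.17], [0.12, 2.37], [-1.06, 4.2], [0.26, 2.73], [-2.93, 2.93]. Speed limits (rad/s): [2.57, 2.57, 3.01, 3.14, 3.14, 3.14].

### API

Orientations are given as a unit quaternion [w, x, y, z].
In Python, from station import r, effector, planner, optics gives the robot as it stands. Calls block until the motion is done:
- r.move_ptp(position, orientation): joint-space move of the TCP to a pose.
- r.movel(position, ori=None, vel=150, until_force=None): straight line of the TCP; ori=None keeps the orientation; vel is the mean speed in mm/s. With until_force (N) it stops when the force on the tool has changed by that much, and returns True; else False.
- r.move_joints(angles): joint-space move.
- effector.set_gripper(opening): opening from 0.0 (shut) to 1.0 (fully open); the grip force is fixed at half the most; returns when the fingers have stopped.
- r.wait(seconds).
- planner.ik(position, orientation): joint angles nearest the present ones, or None.
- optics.grab_frame(name): name is "scene" or "top"; returns (picture, depth): 420x560x3 uint8, red, green, blue; 420x560 float32, mm along the optical axis (not along the pixel's ray), 0 where there is no reading.
- optics.camera_info(name): a dict with "vertical_fov" (degrees; the focal length in pixels is half the picture's height over the tangent of half this angle, whatever the lens; pixels are square), "cx", "cy" (the principal point, pixels), "eye" and "rotation" of the camera in the world. Camera axes: x right, y down, z forward; pixel columns grow to the right and rows downward; lengths in mm; the calibration is good to about 2 mm. A picture is of the moment at which its call begins. camera_info takes no time and is no camera call.
A pose or a line that the arm cannot do raises r.Unreachable and nothing moves.
- r.close_job(): hands the job in; it is judged then, once.
Readings, each from a call of its own:
- r.current_clock(): time.
- r.current_joint_positions(): joint angles.
- r.current_qvel(): joint speeds.
- r.current_tau(): joint torques, N m.
- r.current_ee_pos(): TCP position.
- r.current_orientation(): TCP orientation.
- r.current_force(): force on the tool from outside, world axes, zero at the start.
- r.current_moment(): the same for the moment, N m.
- r.current_gripper_width(): opening from 0.0 (shut) to 1.0 (fully open).
- r.current_finger_force(): force on a finger pad.
Only numpy, scipy, OpenCV 4.12 (cv2) and the standard library are available. Lean on these libraries where they do the work, as an engineer would, in place of code of your own. Each camera call takes 0.05 s, during which the arm holds its last target. There are 200 camera calls.

### The job

Set the long drilled block down in the nest of the hinged checking jig, lower the jig's leaf onto it all the way without letting it drop, then swing the clamp arm fully down onto the closed leaf. Do not drop the block into the nest, and leave the other workpieces and gauges on the bench where they are.

Things in the scene. Friction and masses are not known exactly. Their poses are not given: they have to be found in the camera images.
- block: The workpiece: a plain aluminium block with drilled holes, 100 x 50 x 55 mm (x, y, z), about 0.7 kg, lying loose on the bench; the only oblong one (the others are cubes). Origin at the centre of its underside, x along its length, z up. Either way round fits the nest.
- jig: The checking jig, fixed to the bench: dark steel base plate 290 x 140 x 15 mm (x -160 to 130, y +-70 mm) with nest, hinged leaf and clamp arm. Origin on the bench under the nest's centre; x runs towards the leaf's hinge, the clamp is at the -x end; z up. Two cheeks carry the hinge at x 95, y +-62 mm (87 mm high); two 10 mm rest pins stand at x -74, y +-45 mm (73 mm high).
- nest (a point): Centre of the nest's floor, 15 mm above the bench, axes as the jig's. Low rails, 12 mm high above this floor, bound a place of 110 mm (jig x) by 60 mm (jig y): the block lies lengthwise along jig x with 5 mm to spare on every side.
- leaf_hinge (a point): Middle of the leaf's hinge axis, axes as the jig's (95 mm along jig x from the nest, 79 mm above the bench). The hinge axis is along jig y.
- leaf (a joint): Leaf angle in rad: 0 = closed (level, just above the loaded block), grows as it opens upward, 1.57 = upright, at most 1.9. The leaf is an aluminium plate 175 mm long from the hinge, 108 mm wide, 10 mm thick, 0.45 kg, with brass bushings. Friction holds it when it stands above about 1.25 rad; lower down it falls shut if not held.
- leaf_bar (a point): Middle of the leaf's bar handle: round bar 12 mm thick, 60 mm long along jig y, near the leaf's free end, 158 mm from the hinge along the leaf, its axis 45 mm off the leaf's outer face (50 mm off the hinge line), at jig y +22 mm. Axes turn with the leaf: x towards the hinge, z the outward normal (up when closed). The bar can turn between fingers that grip across it from above.
- clamp_pivot (a point): Centre of the clamp arm's pivot, axes as the jig's (130 mm from the nest towards jig -x, at jig y -36 mm, 97 mm above the bench). The pivot axis is along jig y.
- clamp (a joint): Clamp arm angle in rad: 0 = fully down (level, pointing along jig +x, its rubber foot on the closed leaf), grows as it swings up and back, 1.57 = upright, at most 1.95. It stays where it is left (2 to 3 N at its tip move it). The arm is a steel bar 24 mm wide, 14 mm thick, reaching 100 mm from the pivot.
- clamp_tip (a point): End of the clamp arm on its outer face (the face that is on top when the arm is down): 100 mm from the pivot along the arm and 7 mm off its middle. x along the arm, z the outward normal of that face. Push on this face, near this end, to close the clamp.
- cube_a: Bystander: aluminium cube with drilled holes, 60 mm, loose; origin at the centre of its underside.
- cube_b: Bystander: aluminium cube with drilled holes, 66 mm, loose; origin at the centre of its underside.
- micrometer: Bystander: digital outside micrometer lying flat, about 200 x 80 x 25 mm; origin near its middle, on the bench.
- caliper: Bystander: digital caliper lying flat, 230 x 65 x 14 mm; origin near its middle, on the bench.
- calculator: Bystander: desk calculator, 190 x 140 x 30 mm; origin at the centre of its underside.
Not all that is in view belongs to the job. What is shaped like the block but red is not meant.

How it is judged:
By the outcome, as a careful person would: the job done as asked, in the order asked, and still so for the second after the job is handed in, with the robot touching nothing.
It also fails if it takes over 69 s, if anything falls off the work surface, if the arm or the gripper's body presses on something with over 40 N, if the wrist force passes 120 N, or if a joint passes its speed limit or range.

## Working session

There is one attempt and no reset: what is moved stays moved. The work goes in short steps, each a Python script; the robot and the scene stay as the last script left them, time stands still between calls to the robot, and variables do not carry over. Pictures are saved under pics/ and viewed, at most 10 in all, crops included, and the job is handed in when it is done.

```bash
mkdir -p pics; ls; python3 - <<'E'
from station import r, effector, planner, optics
import numpy as np, cv2
for n in ("scene","top"):
    im,d=optics.grab_frame(n); np.savez(f"pics/{n}0.npz",im=im,d=d)
    cv2.imwrite(f"pics/{n}0.png",im[:,:,::-1]); print(n,optics.camera_info(n),(d>0).mean())
print(r.current_clock(),r.current_orientation())
E
```

```text
pics
scene {'vertical_fov': 46.517096571026194, 'cx': 283.564976308311, 'cy': 212.52867904706315, 'eye': array([ 953.56963264, -779.32929145, 1078.77388866]), 'rotation': array([-0.31085117,  0.91013627,  0.25936032, -0.08806676])} 0.9958503401360544
top {'vertical_fov': 47.34800144644784, 'cx': 284.61176908958316, 'cy': 213.2331822943521, 'eye': array([ 303.74297354, -153.21027841, 1265.52105321]), 'rotation': array([ 0.07713567, -0.692108  ,  0.71535764, -0.05744607])} 0.996062925170068
0.1 [-6.63589293e-04  9.76243803e-01  2.16673916e-01 -1.08182569e-04]
```

View pics/top0.png

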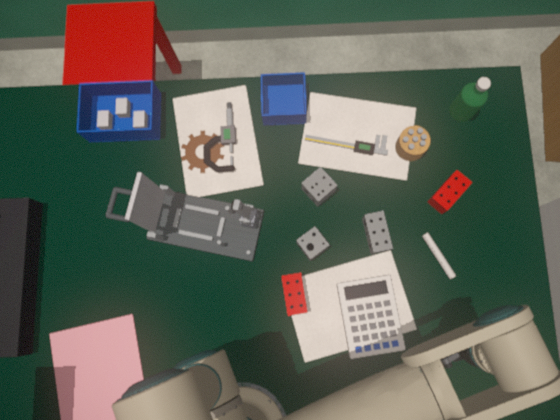

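View pics/scene0.png

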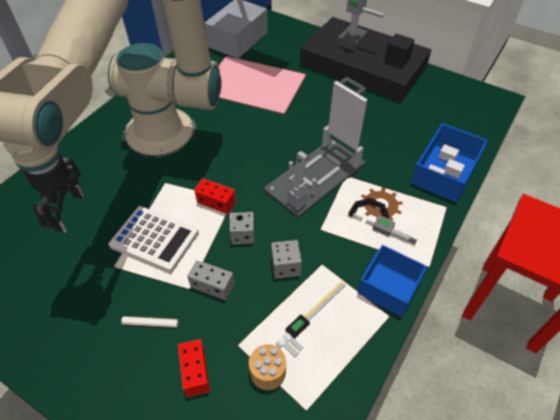

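The top view shows the grey oblong block at (377,231). Things it could be confused with are cube (320,185), cube (313,243), red block (293,294) and red block (451,191). I choose (377,231), which is grey and oblong. The jig is at about (205,220), with its hinge and upright leaf to the left and its clamp to the right at about (245,212).

```bash
cat > h.py <<'E'
import numpy as np, cv2
from scipy.spatial.transform import Rotation as R
from station import r, effector, planner, optics
def rot(q): return R.from_quat(np.r_[q[1:],q[0]])
def cloud(n,d):
    c=optics.camera_info(n); f=210/np.tan(np.radians(c["vertical_fov"])/2)
    v,u=np.mgrid[0:420,0:560]
    p=np.stack([(u-c["cx"])/f*d,(v-c["cy"])/f*d,d],-1)
    return p@rot(c["rotation"]).as_matrix().T+c["eye"]
def rect(P):
    (c,s,a)=cv2.minAreaRect(P[:,:2].astype(np.float32)); return np.round(c,1),np.round(s,1),round(a,1)
E
python3 - <<'E'
from h import *
W={}
for n in ("scene","top"):
    z=np.load(f"pics/{n}0.npz"); im,d=z["im"],z["d"]; P=cloud(n,d); W[n]=P
    hsv=cv2.cvtColor(im,cv2.COLOR_RGB2HSV)
    g=(hsv[...,0]>60)&(hsv[...,0]<95)&(hsv[...,1]>120)&(abs(P[...,2])<30)&(d>0)
    print(n,"bench z pct",np.percentile(P[g][:,2],[5,25,50,75,95]).round(1))
    for lo,hi,t in ((40,75,"blocks"),):
        m=((P[...,2]>lo)&(P[...,2]<hi)&(d>0)&(P[...,0]>250)&(P[...,0]<750)&(abs(P[...,1]+100)<450)).astype(np.uint8)
        k,L,st,ce=cv2.connectedComponentsWithStats(m)
        for i in range(1,k):
            if st[i,4]>60:
                Q=P[L==i]; zt=np.percentile(Q[:,2],60); T=Q[abs(Q[:,2]-zt)<5]
                print(n,ce[i].round(),st[i,4],"z",zt.round(1),rect(T),im[L==i].mean(0).round())
im=np.load("pics/top0.npz")["im"]; P=W["top"]
A=cv2.resize(im[160:275,95:275,::-1],None,fx=4.4,fy=4.4,interpolation=cv2.INTER_CUBIC)
cv2.imwrite("pics/jigtop.png",A[:600])
im=np.load("pics/scene0.npz")["im"]
A=cv2.resize(im[70:220,255:375,::-1],None,fx=4,fy=4,interpolation=cv2.INTER_CUBIC)
B=cv2.resize(np.load("pics/top0.npz")["im"][200:275,345:405,::-1],None,fx=5,fy=5,interpolation=cv2.INTER_CUBIC)
C=np.zeros((600,790,3),np.uint8);C[:A.shape[0],:480]=A;C[:375,485:785]=B
cv2.imwrite("pics/crop.png",C)
E
```

```text
scene bench z pct [-3.7 -1.5 -0.1  1.4  3.6]
scene [214. 192.] 638 z 54.7 (array([ 333.9, -141.9]), array([101.9,  52.8]), 7.8) [195.  24.  19.]
scene [296. 195.] 220 z 63.6 (array([533.8, -30.7]), array([37.3, 45.2]), 74.3) [95. 95. 99.]
scene [241. 223.] 527 z 60.0 (array([ 461.3, -192.8]), array([58. , 65.6]), 35.6) [127. 126. 123.]
scene [286. 255.] 755 z 65.9 (array([ 610.7, -215.1]), array([66. , 70.7]), 38.9) [134. 133. 129.]
scene [210. 276.] 868 z 54.9 (array([ 484.2, -360.6]), array([100.8,  52.2]), 10.2) [137. 136. 132.]
scene [193. 351.] 440 z 55.1 (array([ 572.6, -543.3]), array([50.2, 67.1]), 45.3) [209.  28.  22.]
scene [266. 362.] 1037 z 61.2 (array([ 716. , -469.1]), array([79.4, 67.8]), 89.2) [197. 160. 119.]
top bench z pct [-3.8 -1.3  0.4  2.2  4.6]
top [413. 142.] 730 z 62.1 (array([ 714.3, -467.2]), array([70.1, 78.6]), 1.9) [176. 147. 114.]
top [319. 185.] 709 z 66.6 (array([ 609.6, -213.8]), array([67.2, 66.7]), 39.2) [146. 141. 135.]
top [443. 197.] 371 z 55.8 (array([ 571.9, -542.4]), array([49.6, 67.5]), 45.9) [181.  39.  31.]
top [251. 219.] 123 z 65.0 (array([530.3, -29.5]), array([32.8, 42.1]), 76.4) [108. 105. 106.]
top [378. 232.] 814 z 56.0 (array([ 482.6, -358.5]), array([99.8, 50.9]), 9.6) [145. 141. 135.]
top [312. 243.] 577 z 60.8 (array([ 459.1, -190.5]), array([60.2, 60.1]), 34.9) [145. 140. 135.]
top [294. 294.] 812 z 56.1 (array([ 332.2, -139.8]), array([99.7, 49.9]), 7.4) [199.  69.  61.]
```

View pics/jigtop.png

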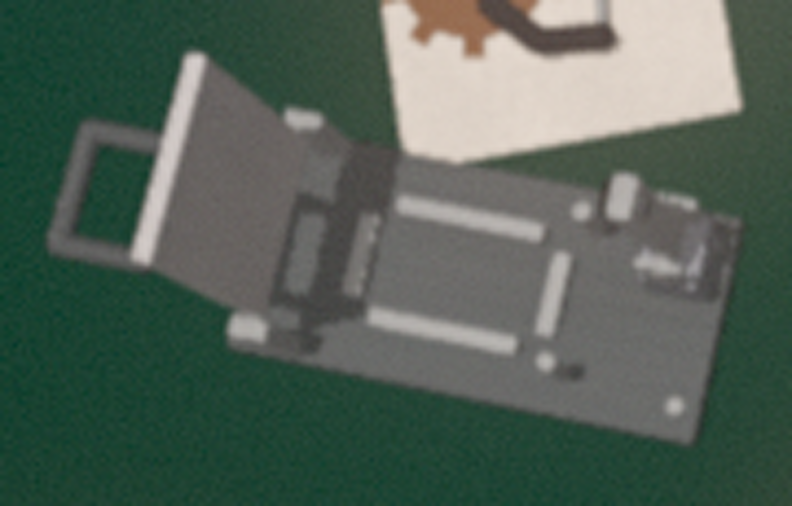

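View pics/crop.png

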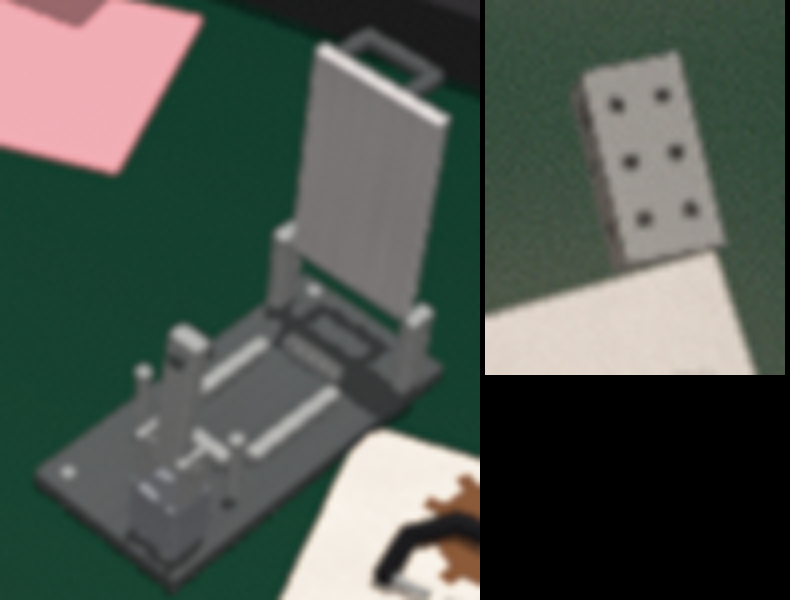

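The crop confirms it: a grey oblong block with 6 holes, 100x50 and 55 high. The jig crop shows the nest rails at about (470,220), (440,330) and (553,295), the pins at (582,210) and (545,360), the upright leaf at left with its bar, and the clamp upright at (625,195). Next I fit the jig pose.

```bash
python3 - <<'E'
from h import *
O=None
for n in ("top","scene"):
    z=np.load(f"pics/{n}0.npz"); im,d=z["im"],z["d"]; P=cloud(n,d)
    hsv=cv2.cvtColor(im,cv2.COLOR_RGB2HSV)
    near=(d>0)&(P[...,0]>380)&(P[...,0]<680)&(P[...,1]>-110)&(P[...,1]<330)
    m=(near&(P[...,2]>8)&(P[...,2]<21)&(hsv[...,1]<70)&(hsv[...,2]<150)).astype(np.uint8)
    m=cv2.morphologyEx(m,cv2.MORPH_OPEN,np.ones((2,2)))
    k,L,st,_=cv2.connectedComponentsWithStats(m); i=1+st[1:,4].argmax()
    c,s,a=rect(P[L==i]); print(n,"plate",c,s,a,st[i,4])
    th=np.radians(a if s[0]>s[1] else a+90); ex=np.array([np.cos(th),np.sin(th)])
    if ex[1]<0: ex=-ex
    ey=np.array([-ex[1],ex[0]]); o=c+15*ex
    print(" origin",o.round(1),"yaw deg",np.degrees(np.arctan2(*ex[::-1])).round(2))
    J=np.stack([(P[...,:2]-o)@ex,(P[...,:2]-o)@ey,P[...,2]],-1)
    def show(t,mm): Q=J[mm]; print(" ",t,len(Q),Q.mean(0).round(1) if len(Q) else'',np.percentile(Q,[3,97],axis=0).round(1).tolist() if len(Q) else '')
    zz=J[...,2]; X=J[...,0];Y=J[...,1]; lt=hsv[...,2]>150
    for t,b in (("rail+y",(abs(X)<50)&(Y>20)&(Y<42)),("rail-y",(abs(X)<50)&(Y<-20)&(Y>-42)),("rail-x",(abs(Y)<25)&(X<-45)&(X>-70))):
        show(t,near&b&(zz>21)&(zz<35))
    for sg in (1,-1): show(f"pin{sg}",near&(abs(X+74)<12)&(abs(Y-45*sg)<12)&(zz>62)&(zz<82))
    for sg in (1,-1): show(f"cheek{sg}",near&(abs(X-95)<25)&(abs(Y-62*sg)<14)&(zz>80)&(zz<95))
    lm=near&(zz>100)&(X>60)&(X<240)&(abs(Y)<50)
    Q=J[lm]; show("leaf+bar",lm)
    # inner face plane: fit line x(z) robustly
    A=np.c_[Q[:,2],np.ones(len(Q))]; w=np.ones(len(Q),bool)
    for _ in range(8): co=np.linalg.lstsq(A[w],Q[w,0],rcond=None)[0]; w=abs(A@co-Q[:,0])<5+0*Q[:,0]
    print("  leaf dx/dz",co.round(3),"theta",(np.pi/2+np.arctan(co[0])).round(3),w.sum(),"zmax",Q[w,2].max().round(1))
    cm=near&(zz>110)&(abs(X+130)<90)&(abs(Y+36)<30); show("clamp",cm)
    Q=J[cm]
    for a_,b_ in ((110,130),(130,160),(160,185),(185,230)):
        q=Q[(Q[:,2]>a_)&(Q[:,2]<b_)]; print("   ",a_,len(q),q.mean(0).round(1) if len(q) else '')
    bar=near&(zz>190)&(X>co[0]*zz+co[1]+25); show("bar",bar)
E
```

```text
top plate [486.8   6.7] [447.9 189.1] 64.0 4133
 origin [493.4  20.2] yaw deg 64.0
  rail+y 19 [36.5 33.3 27.1] [[-8.4, 28.3, 21.4], [49.1, 38.3, 32.7]]
  rail-y 29 [  8.3 -28.5  27.4] [[-46.9, -38.1, 22.0], [42.1, -20.1, 33.9]]
  rail-x 3 [-60.   15.3  22. ] [[-64.3, 8.3, 21.2], [-53.2, 23.0, 22.8]]
  pin1 0  
  pin-1 0  
  cheek1 0  
  cheek-1 0  
  leaf+bar 1085 [191.5  14.8 197.9] [[178.2, -22.4, 107.0], [233.9, 47.8, 256.1]]
  leaf dx/dz [8.40000e-02 1.72248e+02] theta 1.654 552 zmax 259.9
  clamp 2 [-43.  -37.8 110.7] [[-44.1, -38.2, 110.6], [-42.0, -37.3, 110.8]]
    110 2 [-43.  -37.8 110.7]
    130 0 
    160 0 
    185 0 
  bar 219 [230.1  55.5 240.5] [[218.7, 24.2, 234.7], [241.2, 92.5, 244.6]]
scene plate [ 653.9 -292.3] [ 263.4 1113. ] 18.3 2392
 origin [ 649.2 -278.1] yaw deg 108.3
  rail+y 0  
  rail-y 0  
  rail-x 0  
  pin1 0  
  pin-1 0  
  cheek1 0  
  cheek-1 0  
  leaf+bar 0  Traceback (most recent call last):
  File "<stdin>", line 27, in <module>
    return umr_maximum(a, axis, None, out, keepdims, initial, where)
ValueError: zero-size array to reduction operation maximum which has no identity
```

```bash
cat > jig.py <<'E'
from h import *
import sys
def run(tag):
  for n in ("top","scene"):
    z=np.load(f"pics/{n}{tag}.npz"); im,d=z["im"],z["d"]; P=cloud(n,d)
    hsv=cv2.cvtColor(im,cv2.COLOR_RGB2HSV)
    near=(d>0)&(P[...,0]>400)&(P[...,0]<640)&(P[...,1]>-100)&(P[...,1]<330)
    m=(near&(P[...,2]>7)&(P[...,2]<22)&(hsv[...,1]<75)&(hsv[...,2]<140)).astype(np.uint8)
    m=cv2.morphologyEx(m,cv2.MORPH_OPEN,np.ones((3,3),np.uint8))*near
    k,L,st,_=cv2.connectedComponentsWithStats(m.astype(np.uint8)); i=1+st[1:,4].argmax()
    c,s,a=rect(P[L==i]); print(n,"plate",c,s,a,st[i,:])
    th=np.radians(a if s[0]>s[1] else a+90); ex=np.array([np.cos(th),np.sin(th)])
    if ex[1]<0: ex=-ex
    ey=np.array([-ex[1],ex[0]]); o=c+15*ex
    print(" origin",o.round(1),"yaw deg",np.degrees(np.arctan2(*ex[::-1])).round(2))
    J=np.stack([(P[...,:2]-o)@ex,(P[...,:2]-o)@ey,P[...,2]],-1)
    def show(t,mm):
        Q=J[mm&near]; print(" ",t,len(Q),*( [Q.mean(0).round(1),np.percentile(Q,[3,97],axis=0).round(1).tolist()] if len(Q) else []))
    X,Y,zz=np.moveaxis(J,-1,0)
    for t,b in (("rail+y",(abs(X)<50)&(Y>20)&(Y<42)),("rail-y",(abs(X)<50)&(Y<-20)&(Y>-42)),("rail-x",(abs(Y)<25)&(X<-45)&(X>-70))):
        show(t,b&(zz>21)&(zz<35))
    for sg in (1,-1): show(f"pin{sg}",(abs(X+74)<12)&(abs(Y-45*sg)<12)&(zz>62)&(zz<82))
    for sg in (1,-1): show(f"cheek{sg}",(abs(X-95)<25)&(abs(Y-62*sg)<14)&(zz>80)&(zz<95))
    lm=near&(zz>100)&(X>60)&(X<240)&(abs(Y)<50); Q=J[lm]; show("leaf+bar",lm)
    if len(Q)>20:
      A=np.c_[Q[:,2],np.ones(len(Q))]; w=np.ones(len(Q),bool)
      for _ in range(8): co=np.linalg.lstsq(A[w],Q[w,0],rcond=None)[0]; w=abs(A@co-Q[:,0])<5
      print("  leaf dx/dz",co.round(3),"theta",(np.pi/2+np.arctan(co[0])).round(3),w.sum())
      show("bar",(zz>190)&(X>co[0]*zz+co[1]+25))
    cm=near&(zz>105)&(abs(X+130)<80)&(abs(Y+36)<30); Q=J[cm]
    for a_,b_ in ((105,130),(130,160),(160,185),(185,230)):
        q=Q[(Q[:,2]>a_)&(Q[:,2]<b_)]; print("    clamp",a_,len(q),q.mean(0).round(1) if len(q) else '')
if __name__=="__main__": run(sys.argv[1])
E
python3 jig.py 0
```

```text
top plate [521.9  83.5] [273.6 140.5] 76.2 [ 156  193  107   68 4134]
 origin [525.5  98.1] yaw deg 76.2
  rail+y 139 [ 5.  34.8 27.2] [[-36.6, 26.2, 21.8], [46.9, 40.1, 31.8]]
  rail-y 140 [  7.  -34.1  27.2] [[-35.0, -39.8, 21.4], [47.1, -27.1, 31.7]]
  rail-x 78 [-51.6   0.8  26.8] [[-56.4, -22.7, 22.7], [-46.4, 23.6, 31.0]]
  pin1 15 [-66.9  45.4  71.8] [[-70.5, 41.5, 62.6], [-62.9, 49.5, 78.1]]
  pin-1 15 [-66.6 -44.5  71.2] [[-69.7, -48.8, 63.5], [-63.0, -40.9, 77.4]]
  cheek1 55 [102.2  60.7  86.5] [[92.4, 50.3, 82.2], [113.1, 67.9, 91.6]]
  cheek-1 43 [101.6 -60.6  87. ] [[93.1, -66.8, 82.3], [112.5, -50.9, 91.7]]
  leaf+bar 1514 [110.    2.6 200.9] [[99.2, -46.3, 107.0], [158.1, 47.9, 256.0]]
  leaf dx/dz [3.3000e-02 9.5817e+01] theta 1.604 1191
  bar 274 [150.1  23.  240.7] [[131.2, -11.8, 235.0], [162.0, 57.1, 244.8]]
    clamp 105 79 [-123.1  -33.6  113.2]
    clamp 130 43 [-119.9  -32.7  145.4]
    clamp 160 33 [-114.7  -32.6  173.8]
    clamp 185 101 [-108.6  -35.4  193.6]
scene plate [525.1  89.5] [292.9 144.2] 76.6 [ 264  139   94   77 2372]
 origin [528.6 104.1] yaw 
[... 198 characters left out ...]
-22.4, 22.7], [-53.1, 5.9, 30.2]]
  pin1 20 [-74.4  43.6  69.4] [[-79.1, 39.1, 62.5], [-69.1, 48.7, 75.9]]
  pin-1 19 [-74.1 -44.7  69.8] [[-79.0, -50.3, 62.8], [-68.3, -39.3, 75.9]]
  cheek1 31 [91.2 58.3 86.6] [[83.2, 49.1, 80.6], [101.8, 65.8, 93.4]]
  cheek-1 45 [ 93.4 -59.6  86.6] [[82.7, -68.6, 81.0], [104.4, -48.7, 92.3]]
  leaf+bar 1537 [ 98.9   0.6 189.5] [[90.5, -47.2, 105.4], [147.0, 47.3, 254.0]]
  leaf dx/dz [2.9000e-02 8.9026e+01] theta 1.6 1357
  bar 149 [142.2  19.8 239.4] [[124.5, -13.8, 233.3], [153.5, 54.8, 244.3]]
    clamp 105 102 [-131.6  -39.3  115.5]
    clamp 130 86 [-126.6  -38.8  145.1]
    clamp 160 73 [-123.3  -39.3  172.8]
    clamp 185 74 [-118.   -37.4  192.4]
```

The two views agree. Jig origin is about (528, 104.5), yaw 76.4° with pins, cheeks and rails matching the given sizes. Leaf is at about 1.60 rad, clamp about 1.4 rad. The block is at (483,-359.5), yaw 9.9°. Next I check IK for every stage.

```bash
cat >> h.py <<'E'
JO=np.array([527.9,104.5]); JY=76.4; BL=np.array([483,-359.5]); BY=9.9
def q(yaw): a=np.radians(yaw)/2; return [0.,float(np.cos(a)),float(np.sin(a)),0.]
def J(x,y,z):
    c,s=np.cos(np.radians(JY)),np.sin(np.radians(JY)); return [JO[0]+c*x-s*y,JO[1]+s*x+c*y,z]
def bar(th,dz=-19): # TCP for the grasp point on the bar
    return J(95-158*np.cos(th)+50*np.sin(th),22,79+158*np.sin(th)+50*np.cos(th)+dz)
def clamp(th,s=85,w=11,y=-37):
    return J(-130+s*np.cos(th)-7*np.sin(th)-w,y,97+s*np.sin(th)+7*np.cos(th))
E
python3 - <<'E'
from h import *
def t(l,p,yaw):
    a=planner.ik(p,q(yaw)); print(l,yaw,np.round(p,0),None if a is None else np.round(a,2))
for k in (0,180): 
    t("block",[*BL,22],BY+k);t("blockhi",[*BL,260],BY+k)
    t("nest",J(0,0,37),JY-k);t("nesthi",J(0,0,260),JY-k)
    for th in (1.6,.8,0): t("bar",bar(th),JY+90-k)
    t("barhi",bar(1.6,50),JY+90-k)
    for th in (1.5,.8,0): t("clamp",clamp(th),JY-k)
E
```

```text
block 9.9 [ 483. -360.   22.] [-0.7   0.43  1.39 -0.    1.32  0.7 ]
blockhi 9.9 [ 483. -360.  260.] [-0.7   0.27  1.1  -0.    1.77  0.7 ]
nest 76.4 [528. 104.  37.] [ 0.13  0.24  1.59 -0.    1.31  0.36]
nesthi 76.4 [528. 104. 260.] [ 0.13  0.08  1.31 -0.    1.75  0.36]
bar 166.4 [542. 255. 216.] [ 0.38  0.27  1.19 -0.    1.68 -0.96]
bar 166.4 [511. 130. 208.] [ 0.18  0.07  1.43 -0.    1.64 -1.15]
bar 166.4 [492.  48. 110.] [ 0.02  0.04  1.66 -0.    1.44 -1.31]
barhi 166.4 [542. 255. 285.] [ 0.38  0.26  1.06 -0.    1.82 -0.96]
clamp 76.4 [530. -42. 182.] [-0.15  0.09  1.46 -0.    1.59  0.09]
clamp 76.4 [543.  11. 163.] [-0.05  0.14  1.45 -0.    1.56  0.19]
clamp 76.4 [551.  41. 104.] [ 0.01  0.21  1.49 -0.    1.45  0.25]
block 189.9 [ 483. -360.   22.] [-0.7   0.43  1.39 -0.    1.32 -2.44]
blockhi 189.9 [ 483. -360.  260.] [-0.7   0.27  1.1  -0.    1.77 -2.44]
nest -103.6 [528. 104.  37.] [ 0.13  0.24  1.59 -0.    1.31 -2.78]
nesthi -103.6 [528. 104. 260.] [ 0.13  0.08  1.31 -0.    1.75 -2.78]
bar -13.599999999999994 [542. 255. 216.] [ 0.38  0.27  1.19 -0.    1.68  2.19]
bar -13.599999999999994 [511. 130. 208.] [ 0.18  0.07  1.43 -0.    1.64  1.99]
bar -13.599999999999994 [492.  48. 110.] [ 0.02  0.04  1.66 -0.    1.44  1.83]
barhi -13.599999999999994 [542. 255. 285.] [ 0.38  0.26  1.06 -0.    1.82  2.19]
clamp -103.6 [530. -42. 182.] None
clamp -103.6 [543.  11. 163.] None
clamp -103.6 [551.  41. 104.] [ 0.01  0.21  1.49 -0.    1.45 -2.9 ]
```

```bash
python3 - <<'E'
from h import *
r.move_ptp([*BL,130],q(BY))
r.movel([*BL,22],vel=120)
effector.set_gripper(0.0)
print("width",r.current_gripper_width()*85,"pad",r.current_finger_force(),r.current_ee_pos())
f0=np.array(r.current_force())
r.movel([*BL,60],vel=100); r.wait(.2)
print("dF",np.array(r.current_force())-f0,"w",r.current_gripper_width()*85)
r.movel([*BL,260],vel=250)
r.move_ptp(J(0,0,260),q(JY))
im,d=optics.grab_frame("scene"); np.savez("pics/scene1.npz",im=im,d=d); 
im2,d2=optics.grab_frame("top"); np.savez("pics/top1.npz",im=im2,d=d2)
C=np.zeros((560,800,3),np.uint8)
A=cv2.resize(im[60:260,240:400,::-1],None,fx=2.8,fy=2.8); C[:560,:448]=A
B=cv2.resize(im2[150:290,160:280,::-1],None,fx=2.8,fy=2.8); C[:392,455:791]=B
cv2.imwrite("pics/held.png",C); print(r.current_clock())
E
```

```text
width 49.08466610561839 pad 66.01878046989441 [ 483.55698689 -360.33671838   23.11492746]
dF [ -0.9031272   4.260851  -11.5190001] w 48.74755750041938
6.2167
```

View pics/held.png

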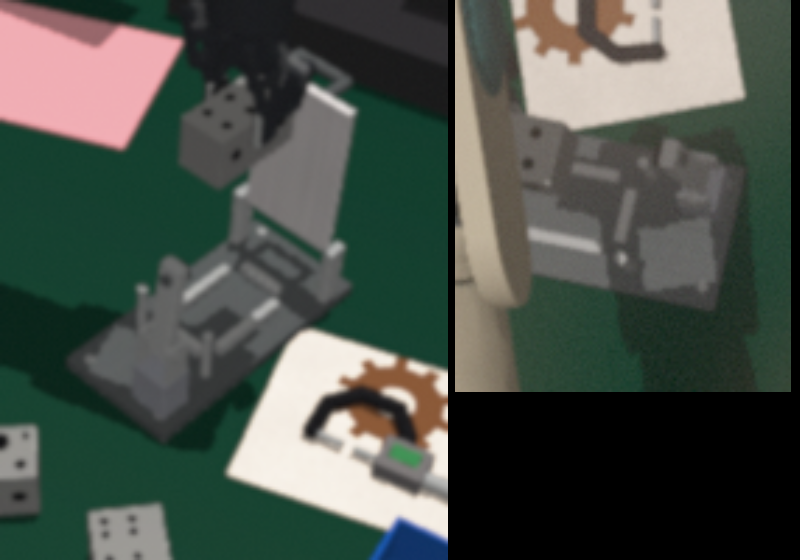

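The block is held level over the nest: scene crop at (230,130), top crop at (540,150). I'll measure it against the jig in the same scene view before lowering.

```bash
python3 - <<'E'
from h import *
for n,o in (("scene",(529.0,103.8)),("top",(526.8,105.2))):
    z=np.load(f"pics/{n}1.npz"); im=z["im"];P=cloud(n,z["d"]); th=np.radians(JY)
    X=(P[...,0]-o[0])*np.cos(th)+(P[...,1]-o[1])*np.sin(th); Y=-(P[...,0]-o[0])*np.sin(th)+(P[...,1]-o[1])*np.cos(th); Z=P[...,2]
    m=(abs(X)<62)&(abs(Y)<40)&(Z>228)&(Z<298)&(z["d"]>0)&(im.min(-1)>70)
    for t,b in (("top",m&(Z>285)),("end",m&(Z>245)&(Z<282)&(X<-35)&(abs(Y)<18)),("side-y",m&(Z>245)&(Z<282)&(Y<-15)&(abs(X)<35))):
        if b.sum(): print(n,t,b.sum(),[np.percentile(v[b],[3,50,97]).round(1).tolist() for v in (X,Y,Z)])
    b=m&(Z>285)
    if b.sum()>50:
        print(" rect",rect(np.c_[X[b],Y[b]]))
print(r.current_ee_pos(),J(0,0,260))
E
```

```text
scene top 354 [[-51.3, -21.4, 18.8], [-27.6, -0.1, 24.0], [286.5, 291.5, 294.3]]
scene end 130 [[-52.8, -50.0, -47.9], [-17.5, -0.2, 16.4], [246.2, 264.3, 281.4]]
scene side-y 93 [[-33.5, -11.2, 33.4], [-32.0, -25.9, -23.2], [246.1, 256.1, 279.6]]
 rect (array([-14.7,  -0.5]), array([61.8, 77.6]), 81.1)
top top 369 [[-50.8, -35.8, -10.7], [-26.1, -5.2, 21.5], [287.8, 292.2, 295.5]]
top end 63 [[-51.3, -50.8, -49.8], [-17.1, 0.7, 16.5], [247.9, 264.3, 281.4]]
top side-y 4 [[-10.5, -10.2, -7.0], [-36.2, -31.6, -30.7], [273.9, 275.1, 281.2]]
 rect (array([-2.1, -4.8]), array([ 55.2, 100.5]), 90.0)
[528.17516059 103.5343568  259.93383441] [np.float64(527.9), np.float64(104.5), 260]
```

Centred within about 1 mm: end face at x -50 and sides symmetric. I'm lowering it with a force stop.

```bash
python3 - <<'E'
from h import *
r.movel(J(0,0,52),vel=120); r.wait(.2)
f0=np.array(r.current_force())
s=r.movel(J(0,0,34),vel=12,until_force=5)
print(s,r.current_ee_pos(),np.array(r.current_force())-f0,r.current_clock())
E
```

```text
True [527.8736237  104.4689272   38.11944227] [-0.64525073 -0.79187779 15.21967322] 9.375
```

```bash
python3 - <<'E'
from h import *
effector.set_gripper(0.8); r.wait(.2)
p=r.current_ee_pos()
r.movel([p[0],p[1],150],vel=120); r.movel([p[0],p[1],300],vel=250)
r.move_ptp(bar(1.6,65),q(JY+90)); effector.set_gripper(0.42)
im2,d2=optics.grab_frame("scene"); np.savez("pics/scene2.npz",im=im2,d=d2)
cv2.imwrite("pics/bar.png",cv2.resize(im2[30:230,240:420,::-1],None,fx=3,fy=3))
print(r.current_ee_pos(),r.current_clock())
n,o="scene",(529.0,103.8); P=cloud(n,d2); th=np.radians(JY)
X=(P[...,0]-o[0])*np.cos(th)+(P[...,1]-o[1])*np.sin(th); Y=-(P[...,0]-o[0])*np.sin(th)+(P[...,1]-o[1])*np.cos(th); Z=P[...,2]
b=(abs(X)<60)&(abs(Y)<36)&(Z>60)&(Z<80); print("block top",b.sum(),rect(np.c_[X[b],Y[b]]),np.median(Z[b]))
E
```

```text
[541.73598502 254.96368174 300.52978434] 13.4167
block top 497 (array([-0.9, -2.2]), array([101.6,  53.5]), 1.5) 69.56601085299508
```

View pics/bar.png

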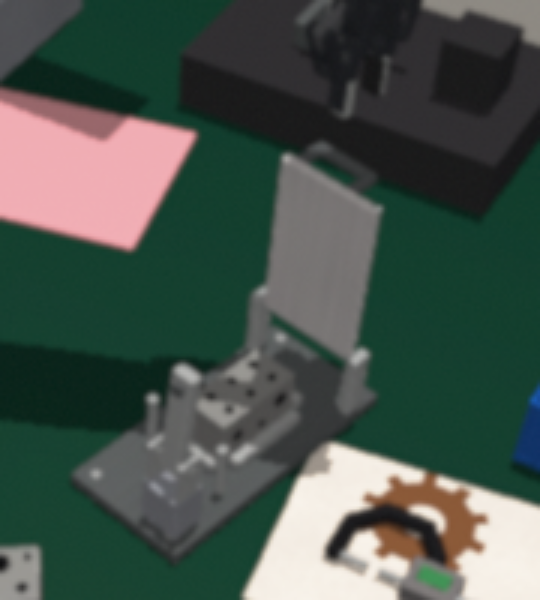

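The block is seated in the nest, at about (240,390) in the crop with its top at z 69.6. The fingers at (365,85) are above the bar at (345,165), so I descend and grip.

```bash
python3 - <<'E'
from h import *
f0=np.array(r.current_force())
s=r.movel(bar(1.6),vel=80,until_force=8)
print(s,r.current_ee_pos(),bar(1.6))
if not s:
    effector.set_gripper(0.0); r.wait(.1)
    print("w",r.current_gripper_width()*85,r.current_finger_force(),np.array(r.current_force())-f0)
    for th in (1.5,1.4):
        r.movel(bar(th),vel=60); print(th,(np.array(r.current_force())-f0).round(1),r.current_gripper_width()*85)
im2,d2=optics.grab_frame("scene"); cv2.imwrite("pics/bar2.png",cv2.resize(im2[30:230,240:420,::-1],None,fx=3,fy=3)); print(r.current_clock())
E
```

```text
False [541.95986988 255.20438793 217.28154857] [np.float64(541.6922850983862), np.float64(255.07091542358052), np.float64(216.47265316549337)]
w 10.046436594972924 58.482590317726135 [1.26157608 0.34702485 2.70353703]
1.5 [2.7 2.8 4. ] 9.798794882523008
1.4 [-0.1  0.6  9.6] 9.904459594514556
15.9667
```

View pics/bar2.png

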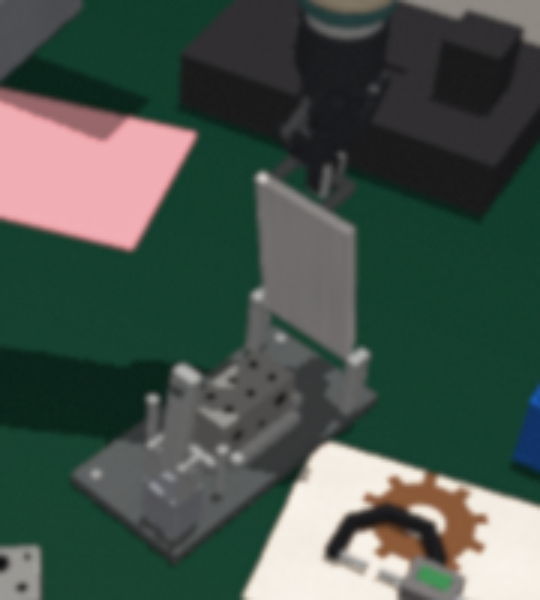

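The bar is gripped at (330,180), the leaf has tilted forward with it, and forces are small. I continue lowering with a force watch.

```bash
python3 - <<'E'
from h import *
ok=True
for th in np.arange(1.28,0.05,-0.12):
    r.movel(bar(th),vel=60); f=np.array(r.current_force()); print(round(th,2),f.round(1),round(r.current_gripper_width()*85,1))
    if np.linalg.norm(f)>35: ok=False; print("STOP"); break
if ok:
    f0=np.array(r.current_force())
    s=r.movel(bar(-0.04),vel=20,until_force=15)
    p=r.current_ee_pos(); print(s,np.round(p,1),"closed would be",np.round(bar(0),1),(np.array(r.current_force())-f0).round(1))
print(r.current_clock())
E
```

```text
1.28 [-0.6 -0.5  8.1] 10.3
1.16 [1.  0.2 5.7] 10.1
1.04 [ 3.7 -1.   2.1] 10.2
0.92 [ 3.  -1.9  5.2] 9.3
0.8 [ 1.9 -4.5  3.9] 9.9
0.68 [ 2.3 -3.9  0.6] 9.5
0.56 [ 4.3 -0.6 -3.6] 10.1
0.44 [ 5.2  0.6 -2.8] 9.5
0.32 [ 4.1 -0.8 -1.5] 10.0
0.2 [ 4.8  1.9 -0.8] 10.0
0.08 [ 5.1 -0.2 -4.4] 9.7
True [491.7  48.6 110.8] closed would be [491.7  48.4 110. ] [-5.9 -0.9  8.7]
21.95
```

```bash
cat >> h.py <<'E'
def jc(n,d):
    o={"scene":(529.0,103.8),"top":(526.8,105.2)}[n]; P=cloud(n,d); th=np.radians(JY)
    return (P[...,0]-o[0])*np.cos(th)+(P[...,1]-o[1])*np.sin(th),-(P[...,0]-o[0])*np.sin(th)+(P[...,1]-o[1])*np.cos(th),P[...,2]
def leaf(d,n="scene"):
    X,Y,Z=jc(n,d); b=(d>0)&(X>-75)&(X<85)&(abs(Y)<50)&(Z>70)&(Z<100); A=np.c_[X[b],np.ones(b.sum())]; w=np.ones(len(A),bool)
    for _ in range(6): c=np.linalg.lstsq(A[w],Z[b][w],rcond=None)[0]; w=abs(A@c-Z[b])<4
    return "leaf slope %.4f z at hinge x95 %.1f, at free end %.1f n %d"%(c[0],c[0]*95+c[1],c[0]*-80+c[1],w.sum())
E
python3 - <<'E'
from h import *
print(leaf(optics.grab_frame("scene")[1]),r.current_force())
p=r.current_ee_pos(); s=r.movel([p[0],p[1],p[2]-3],vel=10,until_force=12)
print(s,r.current_ee_pos(),r.current_force(),leaf(optics.grab_frame("scene")[1]))
E
```

```text
leaf slope -0.0005 z at hinge x95 84.3, at free end 84.4 n 1116 [-1.64730088 -0.07855405  5.26557856]
True [491.69772424  48.5799216  110.75688907] [-0.36572904 -0.63923348  4.71177401] leaf slope -0.0005 z at hinge x95 84.1, at free end 84.2 n 1114
```

The leaf is level at z 84 along its whole length, which is closed on the pins. Next: release, then bring the shut fingers behind the clamp.

```bash
python3 - <<'E'
from h import *
effector.set_gripper(0.42); r.wait(.2)
p=r.current_ee_pos(); r.movel([p[0],p[1],p[2]+40],vel=80); 
print(leaf(optics.grab_frame("scene")[1]))
r.movel([p[0],p[1],285],vel=200); effector.set_gripper(0.0)
r.move_ptp(J(-172,-37,285),q(JY)); r.movel(J(-172,-37,180),vel=150)
f0=np.array(r.current_force())
s=r.movel(clamp(1.45,s=82),vel=60,until_force=12); print(s,r.current_ee_pos(),(np.array(r.current_force())-f0).round(1))
im,d=optics.grab_frame("scene"); cv2.imwrite("pics/cl.png",cv2.resize(im[60:230,240:390,::-1],None,fx=3.4,fy=3.4)); print(r.current_clock())
E
```

```text
leaf slope -0.0011 z at hinge x95 84.1, at free end 84.3 n 1122
False [531.3883864  -38.19506558 179.17737513] [-0.5  0.5 -0.2]
27.6333
```

View pics/cl.png

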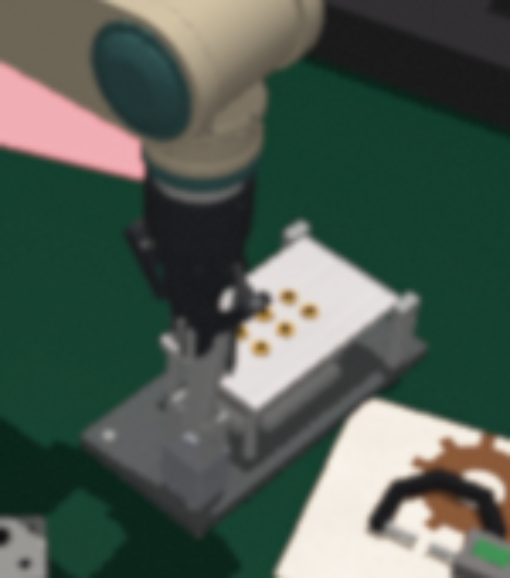

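The leaf is closed, seen white and level around (300,310). The shut fingers at (200,340) are just behind the upright clamp arm. Now I sweep it down.

```bash
python3 - <<'E'
from h import *
f0=np.array(r.current_force()); ok=True
for th in np.arange(1.3,0.05,-0.15):
    s=r.movel(clamp(th),vel=60,until_force=20); f=np.array(r.current_force())-f0; print(round(th,2),s,f.round(1))
    if s: ok=False; break
if ok:
    e=clamp(0); s=r.movel([e[0],e[1],e[2]-4],vel=20,until_force=18); print(s,r.current_ee_pos(),e,(np.array(r.current_force())-f0).round(1))
im,d=optics.grab_frame("scene"); cv2.imwrite("pics/cl2.png",cv2.resize(im[60:230,240:390,::-1],None,fx=3.4,fy=3.4)); print(r.current_clock())
E
```

```text
1.3 False [-0.1  0.3 -0.1]
1.15 False [-0.7  1.1  0. ]
1.0 False [-1.   0.4  0.3]
0.85 False [-0.2  0.3 -0.8]
0.7 False [-0.5  0.6 -1. ]
0.55 False [-0.8  0.3 -0.5]
0.4 False [-0.5  0.5 -0.5]
0.25 False [ 0.3  0.1 -0.2]
0.1 False [-0.6  0.8 -0.3]
True [551.02854185  40.84647431 107.66089987] [np.float64(550.6945986876613), np.float64(41.36992578280558), np.float64(104.0)] [-4.6  0.2  7.6]
31.4167
```

```bash
python3 - <<'E'
from h import *
for n in ("scene","top"):
    im,d=optics.grab_frame(n); X,Y,Z=jc(n,d)
    m=(d>0)&(Z>92)&(Z<230)&(X>-180)&(X<0)&(abs(Y+36)<16)
    for a in range(-170,0,20):
        b=m&(X>=a)&(X<a+20); print(n,a,b.sum(),np.percentile(Z[b],[10,50,90]).round(0) if b.sum() else '',np.median(Y[b]).round(0) if b.sum() else '', im[b].mean(0).round() if b.sum() else '')
E
```

```text
scene -170 0   
scene -150 48 [ 96. 103. 107.] -36.0 [108. 108. 108.]
scene -130 52 [102. 103. 106.] -37.0 [108. 108. 108.]
scene -110 59 [ 98. 103. 106.] -38.0 [107. 107. 106.]
scene -90 138 [ 99. 176. 208.] -34.0 [66. 66. 67.]
scene -70 208 [103. 139. 194.] -39.0 [65. 65. 65.]
scene -50 31 [ 96. 103. 157.] -47.0 [106. 106. 105.]
scene -30 1 [102. 102. 102.] -39.0 [168. 166. 165.]
scene -10 0   
top -170 0   
top -150 49 [ 99. 104. 107.] -36.0 [124. 120. 117.]
top -130 86 [101. 104. 107.] -36.0 [123. 120. 116.]
top -110 79 [102. 105. 107.] -35.0 [121. 117. 113.]
top -90 44 [100. 104. 107.] -37.0 [121. 117. 112.]
top -70 0   
top -50 0   
top -30 0   
top -10 0
```

View pics/cl2.png

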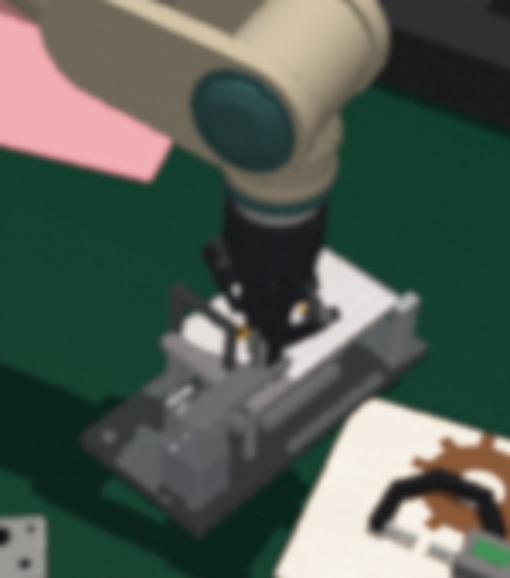

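The clamp is down: the arm is level and pointing along +x at (230,380), with its face about z 104. I press once more further out to be sure it is fully home.

```bash
python3 - <<'E'
from h import *
f0=np.array(r.current_force())
for k in range(3):
    p=r.current_ee_pos(); s=r.movel([p[0],p[1],102],vel=12,until_force=25); r.wait(.1)
    print(s,np.round(r.current_ee_pos(),1),np.round(r.current_force(),1))
p=r.current_ee_pos(); r.movel([p[0],p[1],p[2]+60],vel=100); r.movel([p[0],p[1],285],vel=200)
r.move_ptp([350,-300,285],q(JY))
for n in ("scene","top"):
    im,d=optics.grab_frame(n); np.savez(f"pics/{n}3.npz",im=im,d=d); X,Y,Z=jc(n,d)
    b=(d>0)&(abs(Y+36)<9)&(X>-105)&(X<-33)&(Z>92)&(Z<125); print(n,"arm slope,z0",np.polyfit(X[b]+130,Z[b],1).round(3),b.sum(),leaf(d,n))
    if n=="scene": cv2.imwrite("pics/fin.png",cv2.resize(im[:,:,::-1],None,fx=1.4,fy=1.4))
print(r.current_clock())
E
```

```text
False [551.6  40.8 106.7] [-13.8  -1.6  26.9]
False [551.9  40.8 106.7] [-15.7  -1.8  27.4]
False [551.9  40.9 106.7] [-17.   -0.5  29.3]
scene arm slope,z0 [1.90000e-02 1.03022e+02] 129 leaf slope -0.0003 z at hinge x95 84.1, at free end 84.2 n 1087
top arm slope,z0 [1.20000e-02 1.04344e+02] 202 leaf slope -0.0011 z at hinge x95 84.6, at free end 84.8 n 1887
35.9417
```

View pics/fin.png

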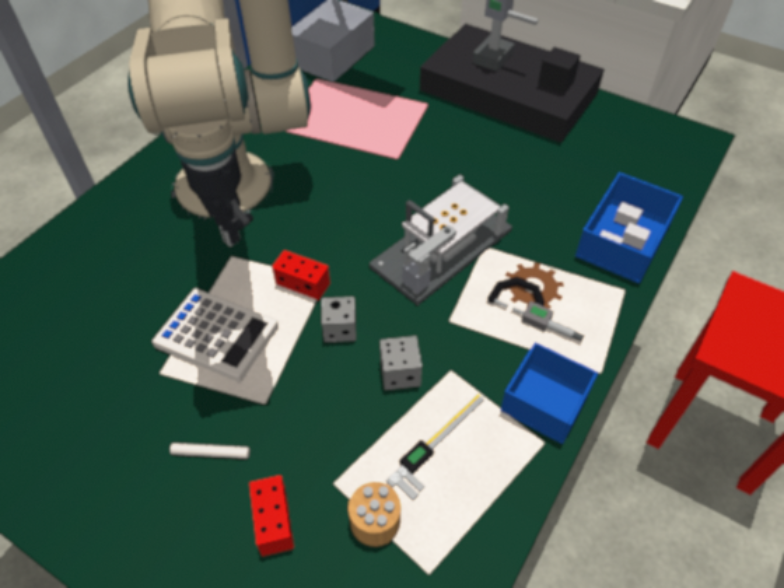

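Everything looks in place: leaf closed and clamp down at (430,245), and the bystanders unmoved. I'll average several frames to measure the small residual clamp angle.

```bash
cat > arm.py <<'E'
from h import *
def arm(N=8):
  for n in ("scene","top"):
    D=np.mean([optics.grab_frame(n)[1] for _ in range(N)],0); X,Y,Z=jc(n,D)
    b=(abs(Y+36)<8)&(X>-110)&(X<-36)&(Z>97)&(Z<112); x,z=X[b]+130,Z[b]; w=np.ones(len(x),bool)
    for _ in range(5): c=np.polyfit(x[w],z[w],1); e=z-np.polyval(c,x); w=abs(e)<2.5*e[w].std()+.01
    print(n,"arm slope %.4f"%c[0],"z pivot %.2f tip %.2f"%(c[1],c[1]+100*c[0]),w.sum(),"sd %.2f"%e[w].std(),leaf(D,n))
    print("  by x",[(a,round(float(np.median(z[(x>a)&(x<a+15)])),1)) for a in range(20,95,15)])
if __name__=="__main__": arm(); print(r.current_clock())
E
python3 arm.py
```

```text
scene arm slope -0.0026 z pivot 104.11 tip 103.85 100 sd 0.63 leaf slope -0.0020 z at hinge x95 84.1, at free end 84.4 n 1139
  by x [(20, 103.9), (35, 104.2), (50, 103.9), (65, 104.0), (80, 106.4)]
top arm slope 0.0014 z pivot 104.23 tip 104.38 158 sd 0.72 leaf slope -0.0012 z at hinge x95 84.6, at free end 84.8 n 2034
  by x [(20, 104.4), (35, 104.3), (50, 104.0), (65, 104.6), (80, 107.7)]
36.7417
```

The averaged arm slope is within ±0.003 rad of zero with its face at z 104. A raised foot screw near the tip explains the contact height of 107. The leaf is level, so I hand in.

```bash
python3 -c "
from station import r
print(r.close_job())"
```

```text
the job is handed in; nothing more can be done
None
```

I handed the job in at about 37 s: the block is set in the nest, the leaf was lowered under control and measures level and closed, the clamp arm measures fully down, and the bystanders look undisturbed.

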